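# Push the ring-block train home in the rail and lock it

## Task

Four wooden ring blocks stand touching in a row in the aluminium rail. Using only the fingertips, with nothing gripped or lifted, push the whole row along the rail as one train until the front block rests against the dark end stop with no gaps left in the row, and then push the red tab of the keeper so that its bar slides fully across behind the last block. Do not tip the blocks, keep the row together while it moves, and leave all the other things on the bench where they are.

Things in the scene. Friction and masses are not known exactly. Their poses are not given: they have to be found in the camera images.
- rail: fixed aluminium rail, 300 (its y) x 70 mm (its x), origin at the centre of its underside on the table, z up. Channel floor 12 mm high, 42.5 mm wide between two 8 mm lips, tops 22 mm high. Open at -y; blocks are pushed to +y, where a dark stop 62 mm wide, 48 mm high, has its face at y = 135 mm. Packed home, the four blocks fill y = 15 to 135 mm. A 12 mm high foot on the -x side bears the keeper.
- stop_face (a point): point on the face of the end stop, in the middle of the channel, 30 mm above the table; axes as the rail's.
- keeper (a joint): keeper travel in m: 0 open (start), 0.050 fully across. Slides along the rail's +x, about 1.5 N friction, stays where left. Steel bar 6 mm wide (rail y 5 to 11 mm), 26 to 36 mm above the table, over the lip; its tip is at rail x = -36 mm open, +14 mm shut, 4 mm behind the packed row; a block in its way stops it. Fixed dark guide round the bar: x -56 to -40, y -3 to 19, top 43 mm.
- keeper_tab (a point): centre of the rear (-x) face of the keeper's red tab, to be pushed towards the rail's +x; moves with the keeper; axes as the rail's. Upright plate 8 mm thick, 36 mm wide along the rail, from 16 to 54 mm above the table; this point is 35 mm up, at rail x = -116 mm, y = +8 mm when open.
- block_ruby: ring block: brown wooden block, 40 mm across the rail (its x), 30 mm along the rail (its y), 36 mm high, about 80 g, with a gold ring half sunk in its top carrying a red stone (highest point 50 mm above the block's underside). Origin: centre of the underside, which rests on the rail's floor. The order of the four blocks in the row changes from start to start.
- block_sapphire: ring block: brown wooden block, 40 mm across the rail (its x), 30 mm along the rail (its y), 36 mm high, about 80 g, with a silver ring half sunk in its top carrying a blue stone (highest point 50 mm above the block's underside). Origin: centre of the underside, which rests on the rail's floor. The order of the four blocks in the row changes from start to start.
- block_emerald: ring block: brown wooden block, 40 mm across the rail (its x), 30 mm along the rail (its y), 36 mm high, about 80 g, with a gold ring half sunk in its top carrying a green stone (highest point 50 mm above the block's underside). Origin: centre of the underside, which rests on the rail's floor. The order of the four blocks in the row changes from start to start.
- block_pearl: ring block: brown wooden block, 40 mm across the rail (its x), 30 mm along the rail (its y), 36 mm high, about 80 g, with a silver ring half sunk in its top carrying a white stone (highest point 50 mm above the block's underside). Origin: centre of the underside, which rests on the rail's floor. The order of the four blocks in the row changes from start to start.
- bowl: bystander: mint-green shallow bowl, 184 mm across, 34 mm high; origin at the centre of its underside
- jar: bystander: small amber jar, 44 mm across, 45 mm high; origin at the centre of its underside
- spare_block: bystander: spare wooden block without a ring, 40 x 30 x 36 mm, on the table beyond the rail; not part of the row; origin at the centre of its underside
- loose_ring: bystander: plain gold ring lying flat on the table, 21 mm across, 6 mm high; origin at the centre of its underside
- screwdriver: bystander: screwdriver with blue handle, 150 mm long, lying along its x
- hammer: bystander: small hammer lying along its x
- burr_box: bystander: open cardboard box of burrs, 70 x 100 x 28 mm; origin at the centre of its underside
Things that resemble listed ones, but are neither listed nor needed, are in the scene too. What is shaped like the block_sapphire but turquoise is not meant.

How it is judged (in metres and radians):
On the way, in this order (a step that is already met when the one before it is completed fails the run):
1. the row is home against the end stop with the keeper still open (y of block_ruby in the frame of rail between 0.026 and 0.125 m and x of block_ruby in the frame of rail between -0.005 and 0.005 m and height (world z) of each of block_ruby, block_sapphire, block_emerald, block_pearl below 0.016 m and y of block_sapphire in the frame of rail between 0.026 and 0.125 m and x of block_sapphire in the frame of rail between -0.005 and 0.005 m and y of block_emerald in the frame of rail between 0.026 and 0.125 m and x of block_emerald in the frame of rail between -0.005 and 0.005 m and y of block_pearl in the frame of rail between 0.026 and 0.125 m and x of block_pearl in the frame of rail between -0.005 and 0.005 m and value of joint keeper below 0.01 m), for 0.2 s.
2. the keeper is pushed across behind the last block (value of joint keeper above 0.044 m), for 0.2 s.
At the end, for the whole second after the job is handed in: All four blocks stand in the channel, packed against the end stop (gaps of the whole row together at most 4 mm), at rest on the rail's floor, and the keeper is across to within 6 mm of its full 50 mm travel (y of block_ruby in the frame of rail between 0.026 and 0.125 m and x of block_ruby in the frame of rail between -0.005 and 0.005 m and height (world z) of each of block_ruby, block_sapphire, block_emerald, block_pearl below 0.016 m and y of block_sapphire in the frame of rail between 0.026 and 0.125 m and x of block_sapphire in the frame of rail between -0.005 and 0.005 m and y of block_emerald in the frame of rail between 0.026 and 0.125 m and x of block_emerald in the frame of rail between -0.005 and 0.005 m and y of block_pearl in the frame of rail between 0.026 and 0.125 m and x of block_pearl in the frame of rail between -0.005 and 0.005 m and linear speed of each of block_ruby, block_sapphire, block_emerald, block_pearl below 0.01 m/s and value of joint keeper above 0.044 m); the robot touches nothing.
It fails at once if a block is lifted more than 6 mm off the rail's floor (height (world z) of any of block_ruby, block_sapphire, block_emerald, block_pearl above 0.018 m).
It fails at once if a block is tipped by more than 0.25 rad (angle between any of block_ruby, block_sapphire, block_emerald, block_pearl's own z axis and vertical above 0.25 rad).
It fails at once if the row comes apart by more than 12 mm in all (two blocks more than 102.5 mm apart, centre to centre) (distance between any of block_sapphire, block_emerald, block_pearl and block_ruby above 0.1025 m or distance between any of block_emerald, block_pearl and block_sapphire above 0.1025 m or distance between block_pearl and block_emerald above 0.1025 m).
It fails at once if another thing on the bench is moved more than 20 mm (distance of any of bowl, jar, spare_block, loose_ring, screwdriver, hammer, burr_box from where it was at the start of the episode above 0.02 m).
It also fails if it takes over 45 s, if anything falls off the work surface, if the arm or the gripper's body presses on something with over 40 N, if the wrist force passes 120 N, or if a joint passes its speed limit or range.

## Robot

A 6-joint arm with a two-finger parallel gripper is mounted at the origin on the work surface. World frame = base frame: x ahead of the robot, y to its left, z up, the work surface at z = 0. Lengths are in mm, angles in rad, forces in N, time in s.
With the tool pointing down it reaches from about 325 to 875 mm from the base axis. Payload 4.4 kg.
Tool frame: the origin (TCP) lies midway between the tips of the shut fingers; the grasp point (between the pads) lies 19 mm behind it; z points along the fingers, y is the line along which they close (so a half turn about z gives the same grasp; the last joint's range is limited). The gripper opens to 85 mm and grips with 20 to 120 N. Pads are 22 mm wide; open, the fingers measure 114 mm over their backs; the gripper's body (76 mm by 85 mm) begins 54 mm behind the grasp point. The pads swing forward as they close: fully open they stand 13 mm farther back than shut.
Start: joints at [1.046, 0.207, 1.542, -0, 1.393, -0.15], TCP at [210.509, 535.082, 231.282] pointing down, gripper open.
Joint ranges: [-2.73, 2.73], [-0.86, 2.22], [0.23, 2.46], [-1.11, 4.25], [0.08, 2.63], [-2.82, 2.82]. Speed limits (rad/s): [2.79, 2.79, 3.14, 3.14, 3.14, 3.14].

## Interface

Orientations are given as a unit quaternion [w, x, y, z].
In Python, from bench import robot, imaging, job gives the robot as it stands.
- The arm moves only by the tool send_rows, never from a script. Its argument "motion" is a list that holds one entry, the list of rows, each a list of 7 numbers: the shift along the tool's x, y, z in shares of 750 mm (1.0 is 750 mm), then the turn, a rotation vector about the tool's x, y, z in a scale on which 1.0 is 360 degrees, then the finger opening in mm, from 0 to 85.4. A call has 1 to 8 rows; each row is the pose to reach, as a shift and turn from the pose commanded when the call began, along the tool's axes at that moment; what a row does not reach only later rows make up. A row lasts 1/10 s, in which the tool goes at most 50 mm and 8.59 degrees, less where a joint would pass 70% of its speed; a pose out of reach is approached as far as the arm can. Shift and turn numbers lie between -1 and 1, and a call with a number outside is refused. A call with a gripper value outside its range is refused whole. The fingers move at their own pace and stop on an object; "force" is the grip in N (left out, the last holds). Time passes only in rows, so rows that repeat a pose let the fingers close. It gives the time, the measured TCP pose, the force, the opening and the grip force at its end, in the units of the state.
- robot.get_state(): the state, without advancing time (a new reading comes with each control period).
- imaging.snapshot(name): name is "side" or "top" or "wrist"; returns a dict with "pixels" (384x512x3 uint8, red, green, blue), "range_z" (384x512 float32, mm along the optical axis (not along the pixel's ray), 0 where there is no reading), "vertical_fov" (degrees; the focal length in pixels is half the picture's height over the tangent of half this angle, whatever the lens; pixels are square), "cx", "cy" (the principal point, pixels), "k1" (the pictures are not rectified: a ray, as slopes to the right and down, at radius r is drawn at 1 + k1 r^2 times it, then the intrinsics apply), "eye" and "attitude" of the camera in the world. Camera axes: x right, y up, looking along -z (the intrinsics and any distortion apply to the point x, -y, -z); pixel columns grow to the right and rows downward; lengths in mm; the calibration is good to about 2 mm. A picture is of the moment at which its call begins.
- job.job_done(): hands the job in; it is judged then, once.
The state is a dict: "time_s": time; "joint_pos": joint angles; "qvel": joint speeds; "tau": joint torques, N m; "eef_pos": TCP position; "eef_rot": TCP orientation; "contact_force": force on the tool from outside, world axes, zero at the start; "torque": the same for the moment, N m; "width": finger opening in mm; "grasp_force": force on a finger pad.
Only numpy, scipy, OpenCV 4.12 (cv2) and the standard library are available. Lean on these libraries where they do the work, as an engineer would, in place of code of your own. Each camera call takes 0.05 s, during which the arm holds its last target. There are 200 camera calls.

## Working session

There is one attempt and no reset: what is moved stays moved. The work goes in short steps, Python scripts to look and compute and a tool call to move; the robot and the scene stay as the last step left them, time stands still between calls to the robot, and variables do not carry over. Pictures are saved under pics/ and viewed, at most 10 in all, crops included, and the job is handed in when it is done.

Besides the shell and the picture viewer there is one more tool, called after "Emit:" as name(argument=value, ...), one argument or row to a line, values as JSON. send_rows: Moves the arm, as the interface text tells. Its arguments: {"type":"object","properties":{"motion":{"type":"array","items":{"type":"array","items":{"type":"array","items":{"type":"number"}}}},"force":{"type":"number"}},"required":["motion"]}

```bash
mkdir -p pics
cat > h.py <<'E'
import numpy as np, cv2, pickle
from bench import robot, imaging, job
from scipy.spatial.transform import Rotation as R
def snap(n):
    s=imaging.snapshot(n); pickle.dump(s,open(n+'.pkl','wb')); return s
def cam(s):
    f=192/np.tan(np.radians(s['vertical_fov'])/2)
    K=np.array([[f,0,s['cx']],[0,f,s['cy']],[0,0,1]]); a=np.array(s['attitude'])
    M=a if a.shape==(3,3) else R.from_quat(a[[1,2,3,0]]).as_matrix()
    return K,M,np.array(s['eye'])
def cloud(s):
    K,M,e=cam(s); v,u=np.mgrid[0:384,0:512]
    p=np.stack([u,v],-1).reshape(-1,1,2).astype(float)
    q=cv2.undistortPoints(p,K,np.array([s['k1'],0,0,0,0.])) if 0 else und(p[:,0],K,s['k1'])
    z=s['range_z'].reshape(-1,1)
    return (np.c_[q[:,:1],-q[:,1:],-np.ones(len(q))]*z@M.T+e).reshape(384,512,3)
def und(p,K,k):
    d=(p-K[:2,2])/K[0,0]; q=d.copy()
    for _ in range(20): q=d/(1+k*(q**2).sum(1,keepdims=True))
    return q
def atz(s,pts,z):
    K,M,e=cam(s); q=und(np.array(pts,float),K,s['k1'])
    d=np.c_[q[:,:1],-q[:,1:],-np.ones(len(q))]@M.T
    return e+d*((z-e[2])/d[:,2:])
E
python3 - <<'E'
from h import *
for n in ('top','side'):
    s=snap(n); print(n,s['eye'],s['attitude'],s['vertical_fov'],s['k1'],s['cx'],s['cy'])
    cv2.imwrite(f'pics/{n}0.png',cv2.resize(s['pixels'][:,:,::-1],(800,600),interpolation=cv2.INTER_CUBIC))
print(robot.get_state())
E
```

```text
top [ 454.87535594  -49.09418326 1604.8278721 ] [ 0.70865147  0.03473638 -0.03096582 -0.70402244] 45.723524899123106 -0.1536641462884578 252.0555428194321 188.06992611542097
side [207.62423709 897.54720842 967.71973585] [-0.18001743 -0.08080382  0.40178111  0.89422392] 46.474074924996906 0.05970373250008937 251.9556749126083 183.84103108564585
{'time_s': 0.1, 'joint_pos': array([ 1.04547012e+00,  2.07385062e-01,  1.54285246e+00,  1.09780352e-05,
        1.39351946e+00, -1.50475196e-01]), 'qvel': array([-0.00012439, -0.00199059, -0.00384152, -0.00017998,  0.00173916,
       -0.000104  ]), 'tau': array([-2.31363643e-03, -3.84092510e+01, -2.92549396e+01, -3.73291386e-04,
        4.90410312e-03,  3.17440777e-05]), 'eef_pos': array([210.16150836, 534.45536242, 230.19372522]), 'eef_rot': array([-3.63842416e-04,  1.86330956e-01,  9.82486439e-01, -1.01918186e-03]), 'contact_force': array([-0.49824181,  0.06275314,  0.17588198]), 'torque': array([-0.01097311,  0.02384236,  0.04371993]), 'grasp_force': 0.0, 'width': 85.33921076829908}
```

View pics/top0.png

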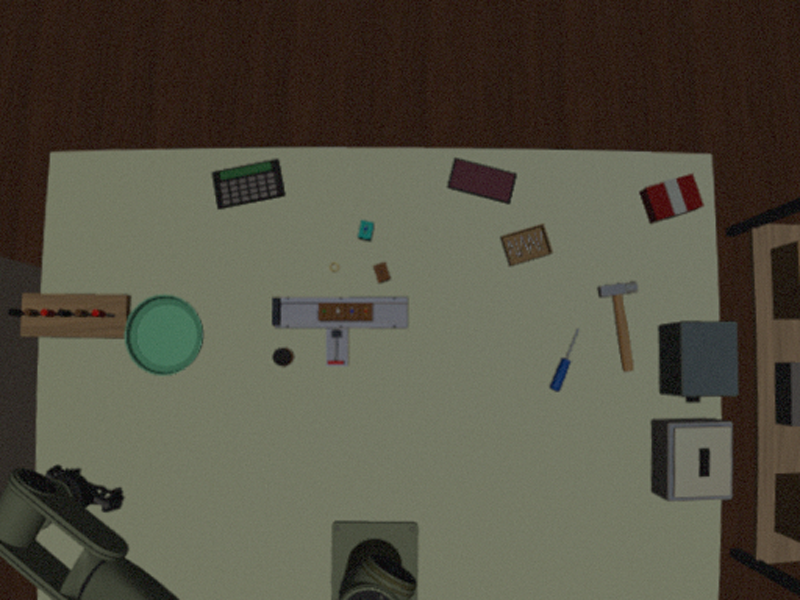

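View pics/side0.png

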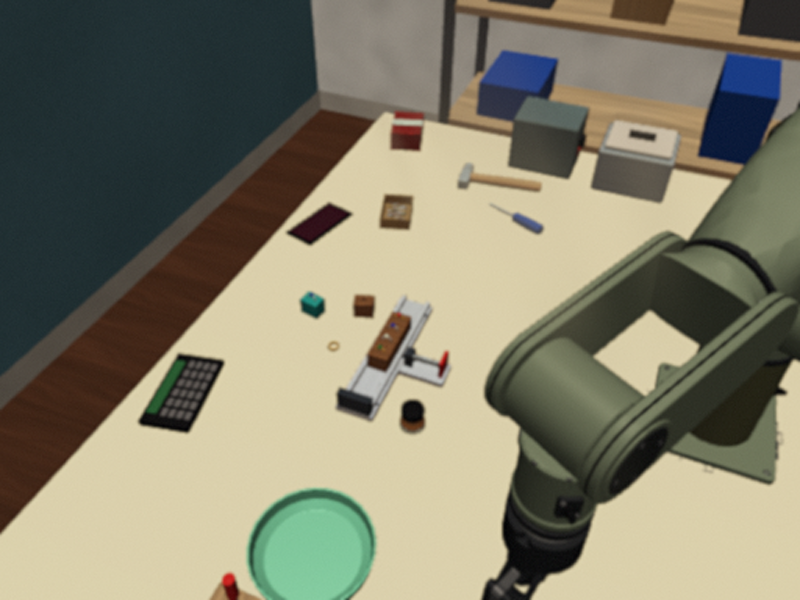

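Top: rail lies at about (272–408, 298–328), stop on the left (rail +y ≈ world +y), red tab at (337,362), jar at (283,357). I'll enlarge and measure from the crops.

Run:
```python
from h import *
t=pickle.load(open('top.pkl','rb')); s=pickle.load(open('side.pkl','rb'))
c=t['pixels'][180:242,165:270,::-1]; cv2.imwrite('pics/tc.png',cv2.convertScaleAbs(cv2.resize(c,None,fx=7.5,fy=7.5,interpolation=cv2.INTER_CUBIC),alpha=1.6))
c=s['pixels'][185:275,205:300,::-1]; cv2.imwrite('pics/sc.png',cv2.resize(c,None,fx=6.5,fy=6.5,interpolation=cv2.INTER_CUBIC))
```

```text
(no output)
```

View pics/tc.png

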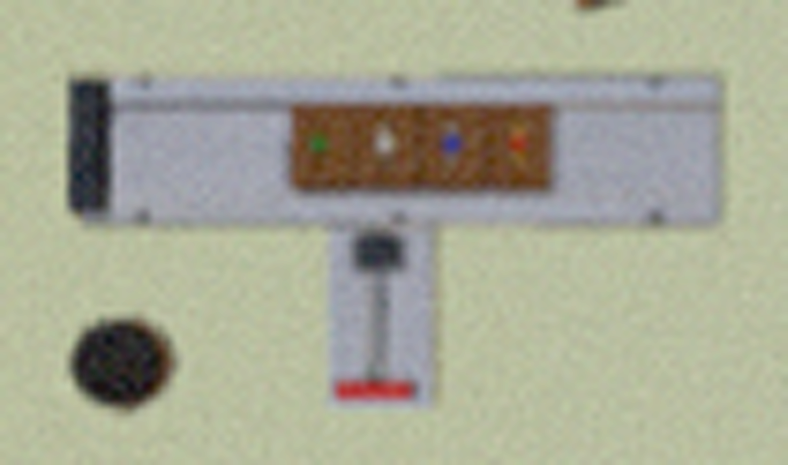

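View pics/sc.png

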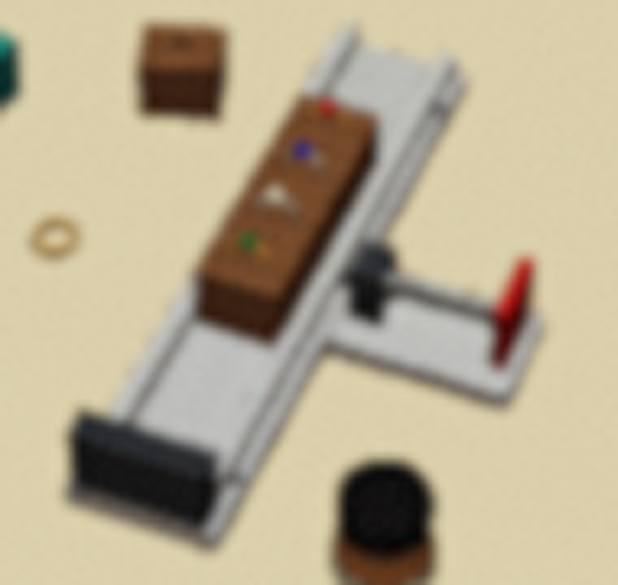

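The top crop shows the row at x 290–552 (green, pearl, sapphire, ruby, with ruby last), the stop face at x≈110, the rail end at x≈720 and the red tab at (335–415, 380–398). Next I convert these to world positions.

Run:
```python
from h import *
t=pickle.load(open('top.pkl','rb'))
P=lambda L,z: atz(t,[(165+(x+.5)/7.5-.5,180+(y+.5)/7.5-.5) for x,y in L],z).round(1)[:,:2]
print('rail tops TL? TR BR BL',P([(113,76),(720,75),(720,222),(113,222)],22).tolist())
print('stop face ends',P([(110,82),(110,211)],48).tolist())
print('row RT RB LT LB',P([(552,105),(552,190),(291,103),(291,187)],48).tolist())
print('tab rear',P([(335,398),(415,398)],54).tolist(),'jar',P([(122,363)],45).tolist(), 'tab mid', P([(375,390)],54).tolist())
C=cloud(t); 
# refine: red tab, brown pixels by cloud
for n in('top','side'):
    s=pickle.load(open(n+'.pkl','rb'));C=cloud(s);x=s['pixels'].astype(int)
    reg=(C[...,0]>380)&(C[...,0]<720)&(C[...,1]>-100)&(C[...,1]<300)
    red=reg&(x[...,0]>2*x[...,1])&(x[...,0]>2*x[...,2])&(x[...,0]>90)
    p=C[red&(C[...,2]<80)];print(n,'red',len(p),p.min(0).round(),p.max(0).round(),np.median(p,0).round(1))
    top=reg&(abs(C[...,2]-48)<4)&(x[...,0]>1.4*x[...,2]); p=C[top]
    print('blk',len(p),np.percentile(p,[2,98],axis=0).round(1).tolist(),cv2.minAreaRect(p[:,:2].astype(np.float32)))
    l=reg&(abs(C[...,2]-22)<3)&(x.max(2)-x.min(2)<35); p=C[l]; print('lips',len(p),cv2.minAreaRect(p[:,:2].astype(np.float32)))
```

```text
rail tops TL? TR BR BL [[595.1, 213.8], [597.3, -69.9], [528.9, -70.2], [526.8, 212.4]]
stop face ends [[590.0, 210.8], [530.6, 209.6]]
row RT RB LT LB [[580.7, 7.2], [541.8, 6.9], [580.9, 127.0], [542.3, 126.4]]
tab rear [[446.3, 104.3], [446.6, 67.9]] jar [[461.2, 203.2]] tab mid [[450.1, 86.1]]
top red 20 [448.  21.  50.] [565. 102.  65.] [451.9  86.6  52.2]
blk 272 [[448.7, 11.0, 44.2], [579.2, 195.9, 51.8]] ((533.7437133789062, 83.45076751708984), (120.38113403320312, 291.58880615234375), 51.10759735107422)
lips 281 ((545.047607421875, 72.2785415649414), (146.4086456298828, 293.154296875), 13.314557075500488)
side red 27 [450.  18.  38.] [570. 105.  60.] [451.6  87.6  53.3]
blk 348 [[451.6, 12.7, 45.3], [584.1, 128.2, 51.9]] ((513.6483154296875, 101.40347290039062), (130.08065795898438, 225.39495849609375), 47.14338302612305)
lips 320 ((535.4164428710938, 74.9237289428711), (165.8778839111328, 307.2411193847656), 9.69678783416748)
```

Units first: shifts go in shares of 750 mm and turns go in shares of 360 degrees. So -534.6 mm / 750 = -0.7128, -396.3 mm / 750 = -0.5284, 68.1 degrees / 360 = 0.1892.

Emit:
send_rows(
  motion=[
    [[-0.7128,-0.5284,0,0,0,0.1892,0],[-0.7128,-0.5284,0,0,0,0.1892,0],[-0.7128,-0.5284,0,0,0,0.1892,0],[-0.7128,-0.5284,0,0,0,0.1892,0],[-0.7128,-0.5284,0,0,0,0.1892,0],[-0.7128,-0.5284,0,0,0,0.1892,0],[-0.7128,-0.5284,0,0,0,0.1892,0],[-0.7128,-0.5284,0,0,0,0.1892,0]],
  ],
)

```text
time_s: 0.9
eef_pos: [422.7, 193.9, 231.0]
eef_rot: [-0.0, 0.707, 0.708, -0.0]
contact_force: [0.4, 0.7, -0.4]
width: 0.3
grasp_force: 0.0
```

Scaled: -222 mm / 750 = -0.296, 138 mm / 750 = 0.184.

Emit:
send_rows(
  motion=[
    [[-0.296,0.184,0,0,0,0,0],[-0.296,0.184,0,0,0,0,0],[-0.296,0.184,0,0,0,0,0],[-0.296,0.184,0,0,0,0,0],[-0.296,0.184,0,0,0,0,0],[-0.296,0.184,0,0,0,0,0],[-0.296,0.184,0,0,0,0,0],[-0.296,0.184,0,0,0,0,0]],
  ],
)

```text
time_s: 1.7
eef_pos: [561.0, -24.2, 230.6]
eef_rot: [-0.001, 0.704, 0.71, -0.0]
contact_force: [-0.0, 0.9, -0.0]
width: -0.0
grasp_force: 0.0
```

Run:
```python
from h import *
st=robot.get_state(); print(st['eef_pos'],st['eef_rot'],st['joint_pos'])
s=snap('wrist'); print(s['eye'],s['attitude'])
cv2.imwrite('pics/w0.png',cv2.resize(s['pixels'][:,:,::-1],(800,600),interpolation=cv2.INTER_CUBIC))
```

```text
[561.02534373 -24.21347037 230.60051753] [-1.13007534e-03  7.04390808e-01  7.09811411e-01 -2.71245685e-04] [-1.97698013e-01  1.80144076e-01  1.57426689e+00  8.06535222e-04
  1.38936653e+00 -2.05510322e-01]
[561.98176227  42.33556289 374.91512233] [ 9.91424218e-01 -1.30628784e-01  8.11918670e-05  3.75945276e-03]
```

View pics/w0.png

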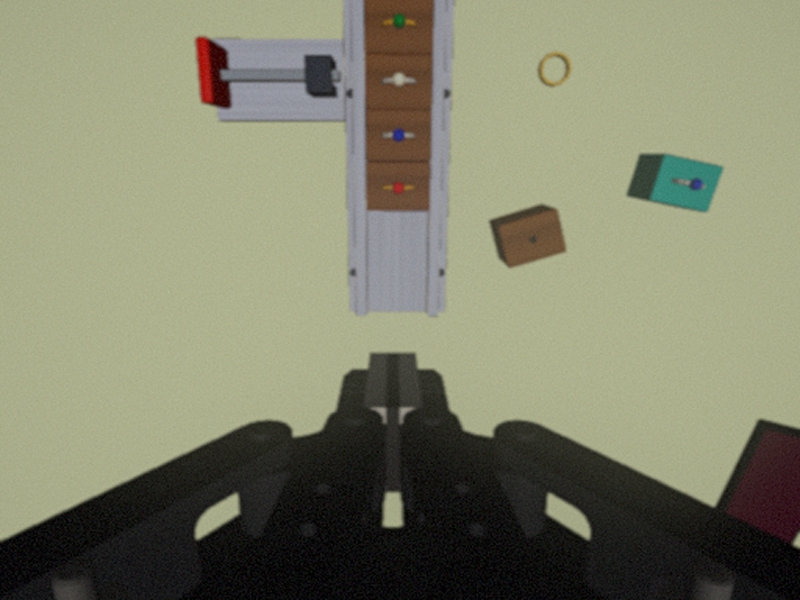

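The wrist view shows the row rear edge at (367–429, 210), the rail's open end at (352–441, 313), the red tab at (197–230, 38–107) and the fingers shut at (393, 355).

Run:
```python
from h import *
t=pickle.load(open('wrist.pkl','rb'))
P=lambda L,z: atz(t,[((x+.5)*.64-.5,(y+.5)*.64-.5) for x,y in L],z).round(1)[:,:2].tolist()
print('rail end',P([(352,315),(442,315)],22))
print('rail outer up',P([(343,5),(455,5)],22))
print('row rear',P([(367,210),(429,210)],48),'top',P([(366,5),(433,5)],48),'seams',P([(398,161),(398,109),(398,53)],48))
print('tab rear top',P([(197,38),(202,104)],54),'guide top',P([(305,55),(335,55),(337,96)],43))
```

```text
rail end [[533.5, -68.7], [597.9, -68.2]]
rail outer up [[530.5, 131.0], [599.4, 131.5]]
row rear [[545.9, 8.6], [584.9, 8.9]] top [[546.0, 124.6], [584.1, 124.9]] seams [[565.1, 38.6], [564.8, 68.7], [564.4, 99.5]]
tab rear top [[450.1, 105.5], [449.9, 70.2]] guide top [[509.4, 98.9], [527.2, 99.1], [527.9, 76.3]]
```

Scaled: 185 mm / 750 = 0.2467, 170 mm / 750 = 0.2267.

Emit:
send_rows(
  motion=[
    [[0,0.0027,0.0533,0,0,0,0],[0,0.0027,0.12,0,0,0,0],[0,0.0027,0.1867,0,0,0,0],[0,0.0027,0.2267,0,0,0,0],[0,0.0027,0.2467,0,0,0,0],[0,0.0027,0.2467,0,0,0,0],[0,0.0027,0.2467,0,0,0,0]],
  ],
)

```text
time_s: 2.45
eef_pos: [565.2, -24.6, 47.9]
eef_rot: [0.001, 0.704, 0.71, 0.001]
contact_force: [0.9, -0.7, 0.5]
width: 0.0
grasp_force: 0.0
```

Scaled: 28 mm / 750 = 0.0373, 26 mm / 750 = 0.0347.

Emit:
send_rows(
  motion=[
    [[0,-0.0013,0.0133,0,0,0,0],[0,-0.0013,0.0267,0,0,0,0],[0,-0.0013,0.0347,0,0,0,0],[0,-0.0013,0.0373,0,0,0,0],[0,-0.0013,0.0373,0,0,0,0],[0.0067,-0.0013,0.0373,0,0,0,0],[0.0133,-0.0013,0.0373,0,0,0,0],[0.0173,-0.0013,0.0373,0,0,0,0]],
  ],
)

```text
time_s: 3.25
eef_pos: [563.1, -11.6, 18.6]
eef_rot: [0.0, 0.704, 0.71, 0.0]
contact_force: [1.1, -0.6, 0.6]
width: -0.1
grasp_force: 0.0
```

Scaled: 20 mm / 750 = 0.0267, 16 mm / 750 = 0.0213.

Emit:
send_rows(
  motion=[
    [[0.0027,0,0,0,0,0,0],[0.0053,0,0,0,0,0,0],[0.008,0,0,0,0,0,0],[0.0107,0,0,0,0,0,0],[0.0133,0,0,0,0,0,0],[0.0173,0,0,0,0,0,0],[0.0213,0,0,0,0,0,0],[0.0267,0,0,0,0,0,0]],
  ],
)

```text
time_s: 4.05
eef_pos: [562.8, 7.7, 18.3]
eef_rot: [0.0, 0.705, 0.71, -0.0]
contact_force: [0.3, -2.4, 0.0]
width: -0.0
grasp_force: 1.1
```

Scaled: 32 mm / 750 = 0.0427, 28 mm / 750 = 0.0373.

Emit:
send_rows(
  motion=[
    [[0.0053,0,0,0,0,0,0],[0.0107,0,0,0,0,0,0],[0.016,0,0,0,0,0,0],[0.0213,0,0,0,0,0,0],[0.0267,0,0,0,0,0,0],[0.032,0,0,0,0,0,0],[0.0373,0,0,0,0,0,0],[0.0427,0,0,0,0,0,0]],
  ],
)

```text
time_s: 4.85
eef_pos: [562.5, 40.1, 18.3]
eef_rot: [0.0, 0.704, 0.71, -0.0]
contact_force: [-0.2, -2.2, 0.5]
width: 0.1
grasp_force: 1.2
```

Scaled: 31 mm / 750 = 0.0413, 28 mm / 750 = 0.0373.

Emit:
send_rows(
  motion=[
    [[0.0053,0,0,0,0,0,0],[0.0107,0,0,0,0,0,0],[0.016,0,0,0,0,0,0],[0.0213,0,0,0,0,0,0],[0.0267,0,0,0,0,0,0],[0.032,0,0,0,0,0,0],[0.0373,0,0,0,0,0,0],[0.0413,0,0,0,0,0,0]],
  ],
)

```text
time_s: 5.65
eef_pos: [562.3, 71.2, 18.3]
eef_rot: [0.0, 0.704, 0.71, -0.0]
contact_force: [0.4, -3.5, 0.2]
width: -0.0
grasp_force: 1.4
```

Scaled: 7 mm / 750 = 0.0093, 6 mm / 750 = 0.008.

Emit:
send_rows(
  motion=[
    [[0.002,0,0,0,0,0,0],[0.004,0,0,0,0,0,0],[0.0053,0,0,0,0,0,0],[0.0067,0,0,0,0,0,0],[0.008,0,0,0,0,0,0],[0.0093,0,0,0,0,0,0]],
  ],
)

```text
time_s: 6.25
eef_pos: [562.2, 77.8, 18.3]
eef_rot: [0.0, 0.705, 0.71, -0.0]
contact_force: [-0.6, -2.9, 1.0]
width: 0.0
grasp_force: 1.4
```

Scaled: 3 mm / 750 = 0.004, 2 mm / 750 = 0.0027.

Emit:
send_rows(
  motion=[
    [[0.0013,0,0,0,0,0,0],[0.0027,0,0,0,0,0,0],[0.004,0,0,0,0,0,0]],
  ],
)

```text
time_s: 6.55
eef_pos: [562.2, 80.9, 18.3]
eef_rot: [0.0, 0.704, 0.71, 0.0]
contact_force: [1.0, -2.8, 1.4]
width: 0.0
grasp_force: 1.5
```

Scaled: 1.5 mm / 750 = 0.002, 1 mm / 750 = 0.0013.

Emit:
send_rows(
  motion=[
    [[0.0007,0,0,0,0,0,0],[0.0013,0,0,0,0,0,0],[0.002,0,0,0,0,0,0]],
  ],
)

```text
time_s: 6.85
eef_pos: [562.2, 82.3, 18.3]
eef_rot: [0.0, 0.704, 0.71, -0.0]
contact_force: [0.2, -3.0, 2.4]
width: 0.1
grasp_force: 1.5
```

Scaled: 1.5 mm / 750 = 0.002, 1 mm / 750 = 0.0013.

Emit:
send_rows(
  motion=[
    [[0.0007,0,0,0,0,0,0],[0.0013,0,0,0,0,0,0],[0.002,0,0,0,0,0,0]],
  ],
)

```text
time_s: 7.15
eef_pos: [562.2, 83.8, 18.3]
eef_rot: [0.0, 0.704, 0.71, -0.0]
contact_force: [0.5, -4.0, 1.5]
width: -0.3
grasp_force: 1.5
```

Scaled: 1.5 mm / 750 = 0.002, 1 mm / 750 = 0.0013.

Emit:
send_rows(
  motion=[
    [[0.0007,0,0,0,0,0,0],[0.0013,0,0,0,0,0,0],[0.002,0,0,0,0,0,0]],
  ],
)

```text
time_s: 7.45
eef_pos: [562.2, 84.2, 18.3]
eef_rot: [0.001, 0.704, 0.71, -0.001]
contact_force: [-0.5, -7.7, 1.4]
width: -0.1
grasp_force: 4.0
```

Scaled: 1 mm / 750 = 0.0013, 0.5 mm / 750 = 0.0007.

Emit:
send_rows(
  motion=[
    [[0.0007,0,0,0,0,0,0],[0.0013,0,0,0,0,0,0],[0.0013,0,0,0,0,0,0]],
  ],
)

```text
time_s: 7.75
eef_pos: [562.2, 84.2, 18.3]
eef_rot: [0.001, 0.704, 0.71, -0.001]
contact_force: [-0.3, -8.6, 2.6]
width: -0.1
grasp_force: 4.9
```

Home: the force rose and the motion stopped. I back off, lift and look.

Scaled: -150 mm / 750 = -0.2, -110 mm / 750 = -0.1467.

Emit:
send_rows(
  motion=[
    [[-0.004,0,0,0,0,0,0],[-0.0133,0,0,0,0,0,0],[-0.0333,0,0,0,0,0,0],[-0.0533,0,-0.04,0,0,0,0],[-0.0667,0,-0.0933,0,0,0,0],[-0.08,0,-0.1467,0,0,0,0],[-0.08,0,-0.2,0,0,0,0],[-0.08,0,-0.2,0,0,0,0]],
  ],
)

```text
time_s: 8.55
eef_pos: [567.5, 24.9, 175.6]
eef_rot: [0.005, 0.705, 0.709, 0.005]
contact_force: [0.6, 0.1, -0.3]
width: 0.2
grasp_force: 0.0
```

Run:
```python
from h import *
st=robot.get_state(); print(st['eef_pos'],st['time_s'])
s=snap('wrist')
cv2.imwrite('pics/w1.png',cv2.resize(s['pixels'][:,:,::-1],(800,600),interpolation=cv2.INTER_CUBIC))
```

```text
[567.53823528  24.9202989  175.63397108] 8.55
```

View pics/w1.png

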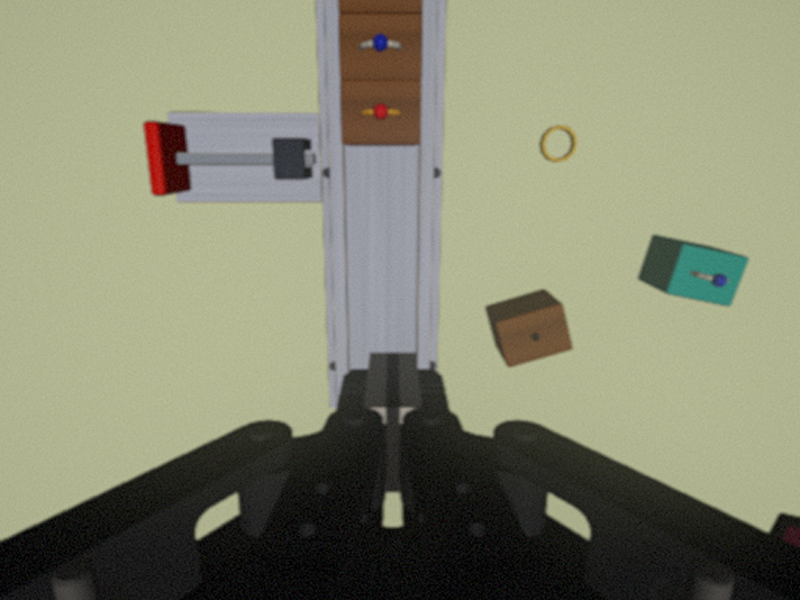

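The wrist view shows the row packed with ruby last (rear edge at row 145), the bar line just behind it at y≈158 and still open, and the tab at (145–190, 122–195). Now I go behind the tab.

Scaled: -160 mm / 750 = -0.2133, -120 mm / 750 = -0.16.

Emit:
send_rows(
  motion=[
    [[0.02,-0.0533,0,0,0,0,0],[0.04,-0.1067,0,0,0,0,0],[0.0613,-0.16,0,0,0,0,0],[0.0827,-0.2133,0,0,0,0,0],[0.0827,-0.2133,0,0,0,0,0],[0.0827,-0.2133,0.0533,0,0,0,0],[0.0827,-0.2133,0.1067,0,0,0,0],[0.0827,-0.2133,0.1067,0,0,0,0]],
  ],
)

```text
time_s: 9.4
eef_pos: [396.3, 86.8, 82.8]
eef_rot: [-0.005, 0.705, 0.71, -0.005]
contact_force: [-1.3, 0.4, -0.4]
width: 0.1
grasp_force: 0.0
```

Scaled: 53 mm / 750 = 0.0707, 40 mm / 750 = 0.0533.

Emit:
send_rows(
  motion=[
    [[0,0,0.0267,0,0,0,0],[0,0,0.0533,0,0,0,0],[0,0,0.0707,0,0,0,0],[0,0,0.0707,0,0,0,0],[0,0.004,0.0707,0,0,0,0],[0,0.0093,0.0707,0,0,0,0],[0,0.0147,0.0707,0,0,0,0],[0,0.02,0.0707,0,0,0,0]],
  ],
)

```text
time_s: 10.2
eef_pos: [418.5, 87.2, 36.1]
eef_rot: [0.001, 0.704, 0.71, 0.001]
contact_force: [0.3, -0.5, -0.1]
width: -0.3
grasp_force: 0.0
```

Scaled: 24 mm / 750 = 0.032, 21 mm / 750 = 0.028.

Emit:
send_rows(
  motion=[
    [[0.004,0.004,0.0067,0,0,0,0],[0.0013,0.008,0.008,0,0,0,0],[0.0013,0.012,0.008,0,0,0,0],[0.0013,0.016,0.008,0,0,0,0],[0.0013,0.02,0.008,0,0,0,0],[0.0013,0.024,0.008,0,0,0,0],[0.0013,0.028,0.008,0,0,0,0],[0.0013,0.032,0.008,0,0,0,0]],
  ],
)

```text
time_s: 11.0
eef_pos: [440.9, 88.4, 29.2]
eef_rot: [-0.0, 0.704, 0.71, -0.0]
contact_force: [-2.5, 0.8, 1.2]
width: 0.1
grasp_force: 0.8
```

Scaled: 24 mm / 750 = 0.032, 20 mm / 750 = 0.0267.

Emit:
send_rows(
  motion=[
    [[0,0.0053,0,0,0,0,0],[0,0.0107,0,0,0,0,0],[0,0.016,0,0,0,0,0],[0,0.0213,0,0,0,0,0],[0,0.0267,0,0,0,0,0],[0,0.032,0,0,0,0,0]],
  ],
)

```text
time_s: 11.6
eef_pos: [465.4, 88.6, 29.2]
eef_rot: [-0.0, 0.704, 0.71, -0.0]
contact_force: [-2.3, -0.2, -0.0]
width: -0.1
grasp_force: 0.8
```

Scaled: 13 mm / 750 = 0.0173, 12 mm / 750 = 0.016.

Emit:
send_rows(
  motion=[
    [[0,0.004,0,0,0,0,0],[0,0.008,0,0,0,0,0],[0,0.012,0,0,0,0,0],[0,0.0147,0,0,0,0,0],[0,0.016,0,0,0,0,0],[0,0.0173,0,0,0,0,0]],
  ],
)

```text
time_s: 12.2
eef_pos: [478.1, 88.7, 29.2]
eef_rot: [-0.0, 0.704, 0.71, -0.0]
contact_force: [-1.7, -0.6, -1.3]
width: 0.1
grasp_force: 0.8
```

Scaled: 3 mm / 750 = 0.004, 2 mm / 750 = 0.0027.

Emit:
send_rows(
  motion=[
    [[0,0.0013,0,0,0,0,0],[0,0.0027,0,0,0,0,0],[0,0.004,0,0,0,0,0]],
  ],
)

```text
time_s: 12.5
eef_pos: [481.1, 88.7, 29.3]
eef_rot: [-0.0, 0.704, 0.71, -0.0]
contact_force: [-1.3, -1.2, -0.0]
width: -0.0
grasp_force: 0.8
```

Emit:
send_rows(
  motion=[
    [[0,0.0013,0,0,0,0,0],[0,0.0027,0,0,0,0,0],[0,0.004,0,0,0,0,0]],
  ],
)

```text
time_s: 12.8
eef_pos: [483.5, 88.7, 29.2]
eef_rot: [-0.001, 0.704, 0.71, -0.001]
contact_force: [-3.9, -1.5, 2.8]
width: 0.0
grasp_force: 2.4
```

Scaled: 1.5 mm / 750 = 0.002, 1 mm / 750 = 0.0013.

Emit:
send_rows(
  motion=[
    [[0,0.0007,0,0,0,0,0],[0,0.0013,0,0,0,0,0],[0,0.002,0,0,0,0,0]],
  ],
)

```text
time_s: 13.1
eef_pos: [483.5, 88.7, 29.1]
eef_rot: [-0.002, 0.704, 0.71, -0.002]
contact_force: [-8.6, -1.4, 6.6]
width: -0.0
grasp_force: 4.3
```

The keeper is at its end stop. I retreat and check.

Scaled: -140 mm / 750 = -0.1867, -100 mm / 750 = -0.1333.

Emit:
send_rows(
  motion=[
    [[0,-0.004,0,0,0,0,0],[0,-0.02,0,0,0,0,0],[0,-0.0467,0,0,0,0,0],[0,-0.0733,-0.0267,0,0,0,0],[-0.0267,-0.08,-0.08,0,0,0,0],[-0.0667,-0.08,-0.1333,0,0,0,0],[-0.12,-0.0667,-0.1867,0,0,0,0],[-0.12,-0.0667,-0.1867,0,0,0,0]],
  ],
)

```text
time_s: 13.9
eef_pos: [441.0, -4.8, 175.0]
eef_rot: [0.006, 0.706, 0.709, 0.004]
contact_force: [0.4, 0.3, 0.5]
width: -0.1
grasp_force: 0.0
```

Run:
```python
from h import *
st=robot.get_state(); print(st['eef_pos'],st['time_s'],st['contact_force'])
s=snap('side'); t=snap('wrist')
a=cv2.resize(s['pixels'][185:275,205:300,::-1],(400,380),interpolation=cv2.INTER_CUBIC)
b=cv2.resize(t['pixels'][:,:,::-1],(400,380))
cv2.imwrite('pics/f.png',np.hstack([a,b]))
```

```text
[441.03924446  -4.84503989 175.02031979] 13.9 [0.41630745 0.3425425  0.4617286 ]
```

View pics/f.png

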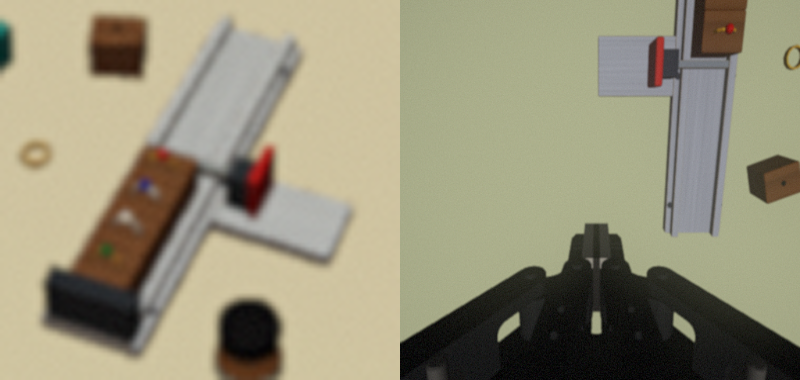

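The side view shows the row packed against the stop at (95,300), and both views show the tab by the guide with the bar across behind ruby at (715,63). The arm is clear.

```bash
python3 -c "
from bench import job; print(job.job_done())"
```

```text
the job is handed in; nothing more can be done
None
```

The job is handed in: the four blocks were pushed home against the end stop as one train, the keeper bar went fully across behind the ruby block, and the arm is clear after about 14 s; the hand-in returned no verdict.

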